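Start the curing unit that holds the printed bracket

TASK

One of the two small curing units has the orange printed bracket standing in its open drawer. With the fingertips, gently push that drawer fully shut so that the bracket stays standing, untouched, and then press the green start button on top of that same unit all the way down and let it come up again. Leave the other unit, with its empty open drawer, and everything else on the bench as they are; nothing needs to be gripped or lifted.

Things in the scene. Friction and masses are not known exactly. Their poses are not given: they have to be found in the camera images.
- loaded: the curing unit whose drawer holds the orange bracket: a grey box 200 deep (x) x 170 wide (y) x 100 high, fixed to the bench, either the left or the right of the two. Origin: centre of its underside; its own -x axis points out of the front, towards the robot, z up. Its drawer slides along its x axis out of the front face (at x = -100).
- loaded_drawer (a joint): drawer of the curing unit whose drawer holds the orange bracket: opening in m, 0 = fully shut (a stop), 0.12 = fully out (70 to 100 mm at the start). It slides with about 2 N of friction plus light damping (6 N per m/s) and stays where it is left. Its black front panel is 8 mm thick, 166 wide, from 8 to 80 above the bench; the aluminium tray behind it is 144 wide with low side walls (tops 30 above the bench), its floor 16 above the bench.
- loaded_pull (a point): middle of the front face of the aluminium pull bar on that drawer, 66 above the bench; it moves with the drawer. The bar is 110 wide (along the unit's y), 14 high (59 to 73 above the bench) and stands 18 out from the panel; push it along the unit's +x to shut the drawer. With the drawer shut this point is at x = -126, y = 0 in the unit's frame.
- loaded_button_top (a point): centre of the top face of the green round start button (28 mm diameter) on the top of the curing unit whose drawer holds the orange bracket: in the unit's frame at x = -55, y = 0, 122 mm above the bench when up. It sits in a low black housing that stands on the unit's top (100 above the bench).
- loaded_button (a joint): travel of that button in m: 0 = up, 0.006 = fully down; a spring returns it, fully down takes about 4 N, pressed straight down.
- empty: the other, identical curing unit, whose drawer is empty: a grey box 200 deep (x) x 170 wide (y) x 100 high, fixed to the bench, either the left or the right of the two. Origin: centre of its underside; its own -x axis points out of the front, towards the robot, z up. Its drawer slides along its x axis out of the front face (at x = -100).
- empty_drawer (a joint): drawer of the other, identical curing unit, whose drawer is empty: opening in m, 0 = fully shut (a stop), 0.12 = fully out (70 to 100 mm at the start). It slides with about 2 N of friction plus light damping (6 N per m/s) and stays where it is left. Its black front panel is 8 mm thick, 166 wide, from 8 to 80 above the bench; the aluminium tray behind it is 144 wide with low side walls (tops 30 above the bench), its floor 16 above the bench.
- empty_pull (a point): middle of the front face of the aluminium pull bar on that drawer, 66 above the bench; it moves with the drawer. The bar is 110 wide (along the unit's y), 14 high (59 to 73 above the bench) and stands 18 out from the panel; push it along the unit's +x to shut the drawer. With the drawer shut this point is at x = -126, y = 0 in the unit's frame.
- empty_button_top (a point): centre of the top face of the green round start button (28 mm diameter) on the top of the other, identical curing unit, whose drawer is empty: in the unit's frame at x = -55, y = 0, 122 mm above the bench when up. It sits in a low black housing that stands on the unit's top (100 above the bench).
- empty_button (a joint): travel of that button in m: 0 = up, 0.006 = fully down; a spring returns it, fully down takes about 4 N, pressed straight down.
- bracket: orange printed clevis bracket, base 36 x 34, 51 high, two upright lugs, about 50 g (hidden, 35 to 70 g), standing loose in the drawer of the loaded unit, in front of the unit's face. Origin: centre of its underside, 16 above the bench; z up. It may slide or topple if the drawer is jerked or slammed (over 0.3 m/s counts as slammed); pushing at up to about 0.1 m/s is safe.
- white_link: bystander, loose, to be left alone: white printed link standing on a round foot 32 across, 82 high, between or behind the units. Origin: its underside (z up).
- rule: bystander, loose, to be left alone: steel rule 150 x 25 x 4 lying along x between the two drawers. Origin: its underside (z up).
- resin: bystander, loose, to be left alone: amber bottle with black cap, 70 across, 170 high, to the left. Origin: its underside (z up).
- cup: bystander, loose, to be left alone: blue mug, 80 across, 90 high, to the left. Origin: its underside (z up).
- bin: bystander, loose, to be left alone: blue open bin 150 x 100 x 60, to the right. Origin: its underside (z up).
- caliper: bystander, loose, to be left alone: steel caliper with a black slide, 190 long, lying to the right. Origin: its underside (z up).
- driver: bystander, loose, to be left alone: screwdriver lying front left, near the robot. Origin: its underside (z up).

How it is judged (in metres and radians):
On the way, in this order (a step that is already met when the one before it is completed fails the run):
1. the drawer with the bracket is pushed fully shut (value of joint loaded_drawer below 0.004 m), for 0.2 s.
2. the start button of that unit is pressed down (value of joint loaded_button above 0.0045 m and value of joint loaded_drawer below 0.004 m), for 0.05 s.
At the end, for the whole second after the job is handed in: The drawer with the bracket is shut to within 4 mm, its button has been pressed at least 4.5 mm down after that and is up again, the bracket stands at rest (within 17 degrees of upright) inside the unit, and the other unit's drawer is still open with its button up (value of joint loaded_drawer below 0.004 m and value of joint each of loaded_button, empty_button below 0.002 m and value of joint empty_drawer above 0.055 m and angle between bracket's own z axis and vertical below 0.3 rad and z of bracket in the frame of loaded between 0.006 and 0.03 m and x of bracket in the frame of loaded between -0.1 and 0.09 m and linear speed of bracket below 0.02 m/s); the robot touches nothing.
It fails at once if the start button is pressed while the drawer is still open (value of joint loaded_button above 0.003 m and value of joint loaded_drawer above 0.01 m).
It fails at once if the bracket is touched by the robot, tipped over, lifted or carried (angle between bracket's own z axis and vertical above 0.6 rad or z of bracket in the frame of loaded above 0.035 m or contact force between any of the fingers, the arm and bracket above 0.5 N).
It fails at once if the other unit is disturbed: its drawer moved by more than 12 mm or its button pressed (distance of empty_pull from where it was at the start of the episode above 0.012 m or value of joint empty_button above 0.003 m).
It fails at once if the drawer is slammed (over 0.3 m/s) (velocity of joint loaded_drawer below -0.3 m/s).
It fails at once if another thing on the bench is moved by more than 25 mm, lifted or knocked over (distance of any of white_link, rule, resin, cup, bin, caliper, driver from where it was at the start of the episode above 0.025 m or angle between any of white_link, rule, resin, cup, bin, caliper, driver's own z axis and vertical above 0.5 rad).
It also fails if it takes over 42 s, if anything falls off the work surface, if the arm or the gripper's body presses on something with over 40 N, if the wrist force passes 120 N, or if a joint passes its speed limit or range.

ROBOT

A 6-joint arm with a two-finger parallel gripper is mounted at the origin on the work surface. World frame = base frame: x ahead of the robot, y to its left, z up, the work surface at z = 0. Lengths are in mm, angles in rad, forces in N, time in s.
With the tool pointing down it reaches from about 275 to 750 mm from the base axis. Payload 10.2 kg.
Tool frame: the origin (TCP) lies at the very end of the fingers, on their centre line; the grasp point (between the pads) lies 19 mm behind it (ctrl.pinch_z is the distance from the TCP to the grasp point, in mm); y points along the fingers, z is the direction in which the jaws open and shut, and the axes are right-handed (so a half turn about y gives the same grasp; the last joint's range is limited). The gripper opens to 85 mm and grips with 20 to 120 N. Pads are 22 mm wide; open, the fingers measure 114 mm over their backs; the gripper's body (76 mm by 85 mm) begins 54 mm behind the grasp point. The pads swing forward as they close: fully open they stand 13 mm farther back than shut.
Start: joints at [1.003, 0.313, 1.498, -0, 1.331, -0.223], TCP at [177.467, 494.101, 194.094] pointing down, gripper open.
Joint ranges: [-2.94, 2.94], [-0.97, 2.17], [0.19, 2.56], [-1.23, 4.37], [0.02, 3.11], [-2.88, 2.88]. Speed limits (rad/s): [2.39, 2.39, 3.01, 3.14, 3.14, 3.14].

INTERFACE

Orientations are given as a unit quaternion [w, x, y, z].
In Python, from rig import sense, eyes, ctrl gives the robot as it stands. The module is installed in compiled form; this text tells all that it offers.
- The arm moves only by the shell command python3 -m handwheel 'ROWS' [FORCE]. ROWS is JSON, a list of rows, each an object of numbers: "grip": the finger opening in mm, from 0 to 85.4; "tx", "ty", "tz": the shift along the tool's x, y, z in mm; "wx", "wy", "wz": the turn, a rotation vector about the tool's x, y, z in rad. In form: [{"grip": .., "tx": .., "ty": .., "tz": .., "wx": .., "wy": .., "wz": ..}, ...]. A call has 1 to 10 rows; each row shifts and turns the commanded pose from where the row before left it, along the tool's axes as they then stand; what a row does not reach is not made up. A row lasts 1/12 s, in which the tool goes at most 41.7 mm and 7.16 degrees, less where a joint would pass 70% of its speed; a pose out of reach is approached as far as the arm can. A call is refused whole if a number of a shift passes 41.7 or a number of a turn 0.125, either way. A call with a gripper value outside its range is refused whole. The fingers move at their own pace and stop on an object; FORCE is the grip in N (left out, the last holds). Time passes only in rows, so rows that do not move let the fingers close. It gives the time, the measured TCP pose, the force and the opening at its end, in the units of the state.
- sense(): the state, without advancing time (a new reading comes with each control period).
- eyes.capture(name): name is "scene" or "top" or "wrist"; returns a dict with "pixels" (420x560x3 uint8, red, green, blue), "mtx" (3x3 intrinsics, pixels), "dist" ([k1, k2, p1, p2, k3] as OpenCV has them; the pictures are not rectified), "R" (3x3) and "t" (3): a world point X has camera coordinates R X + t. Camera axes: x right, y down, z forward; pixel columns grow to the right and rows downward; lengths in mm; the calibration is good to about 2 mm. A picture is of the moment at which its call begins. There is no depth.
- ctrl.finish_job(): hands the job in, once; it reports no verdict.
The state is a dict: "time_s": time; "joints": joint angles; "dq": joint speeds; "tau": joint torques, N m; "eef_pos": TCP position; "ee_rot": TCP orientation; "force": force on the tool from outside, world axes, zero at the start; "wrist_torque": the same for the moment, N m; "grip_width": opening from 0.0 (shut) to 1.0 (fully open).
Only numpy, scipy, OpenCV 4.12 (cv2) and the standard library are available. Lean on these libraries where they do the work, as an engineer would, in place of code of your own. Each camera call takes 0.05 s, during which the arm holds its last target.

## Working session

There is one attempt and no reset: what is moved stays moved. The work goes in short steps, Python scripts to look and compute and a shell command to move; the robot and the scene stay as the last step left them, time stands still between calls to the robot, and variables do not carry over. Pictures are saved under pics/ and viewed, and the job is handed in when it is done.

```bash
mkdir -p pics; python3 - <<'E'
from rig import sense, eyes, ctrl
import cv2,pickle
s=sense();print(s, ctrl.pinch_z)
for n in["scene","top"]:
    c=eyes.capture(n);cv2.imwrite(f"pics/{n}0.png",c["pixels"][...,::-1]);pickle.dump(c,open(n+".pkl","wb"));print(n,c["mtx"],c["dist"],c["R"],c["t"])
E
```

```text
{'time_s': 0.0, 'joints': array([ 1.00258544e+00,  3.13447308e-01,  1.49845655e+00,  7.97004557e-06,
        1.33098222e+00, -2.23386165e-01]), 'dq': array([-6.43656282e-04, -1.36015193e-04, -1.68707090e-03, -4.68788606e-04,
        1.80947463e-04, -8.43724502e-05]), 'tau': array([ 1.96475215e-03, -4.12268078e+01, -2.59742403e+01, -4.25111193e-05,
        4.04467777e-03,  2.97895315e-05]), 'eef_pos': array([177.29999426, 493.83000722, 193.529152  ]), 'ee_rot': array([-0.69620191,  0.69704368, -0.12149032,  0.12113265]), 'force': array([-0.40311023, -0.50174356, -0.57713814]), 'wrist_torque': array([-0.00108066,  0.04905004,  0.02604449]), 'grip_width': 1.0002915609949072} 18.700000000000003
scene [[459.82492921   0.         284.58759558]
 [  0.         459.82492921 210.77387847]
 [  0.           0.           1.        ]] [-0.08365082  0.          0.          0.          0.        ] [[-0.04493585  0.99895698  0.0081069 ]
 [ 0.78684967  0.04039229 -0.61582145]
 [-0.6155066  -0.02129355 -0.78784403]] [  32.23968171 -360.18997494 1566.79677135]
top [[454.11007619   0.         279.66888524]
 [  0.         454.11007619 214.32774786]
 [  0.           0.           1.        ]] [-0.08305472  0.          0.          0.          0.        ] [[-0.02344012 -0.99971804 -0.00379561]
 [-0.97385272  0.02369149 -0.22594155]
 [ 0.22596777 -0.00159973 -0.97413347]] [ -12.17855706  564.58821394 1192.86219001]
```

View pics/scene0.png

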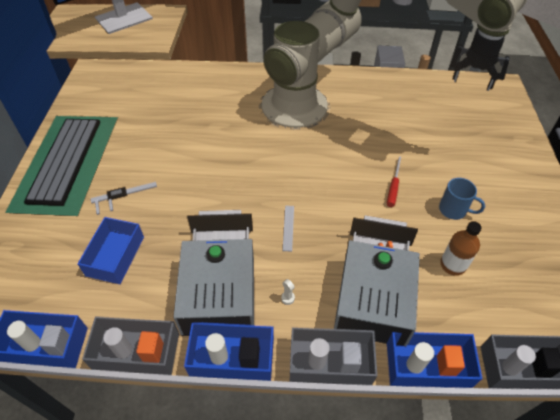

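View pics/top0.png

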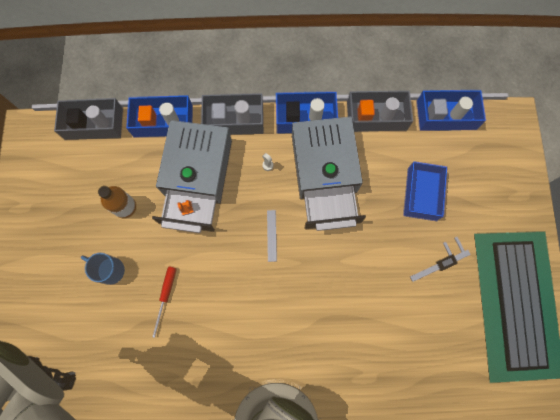

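The loaded unit is the left one: in the top view its bracket is at about (186,208) and its button at (188,173). I'll enlarge that area.

```bash
python3 - <<'E'
import cv2
a=cv2.imread("pics/top0.png")[110:240,140:240];cv2.imwrite("pics/topc.png",cv2.resize(a,None,fx=4.6,fy=4.6,interpolation=cv2.INTER_CUBIC)) 
a=cv2.imread("pics/scene0.png")[205:345,330:430];cv2.imwrite("pics/scenec.png",cv2.resize(a,None,fx=4.2,fy=4.2,interpolation=cv2.INTER_CUBIC))
E
```

```text
(no output)
```

View pics/topc.png

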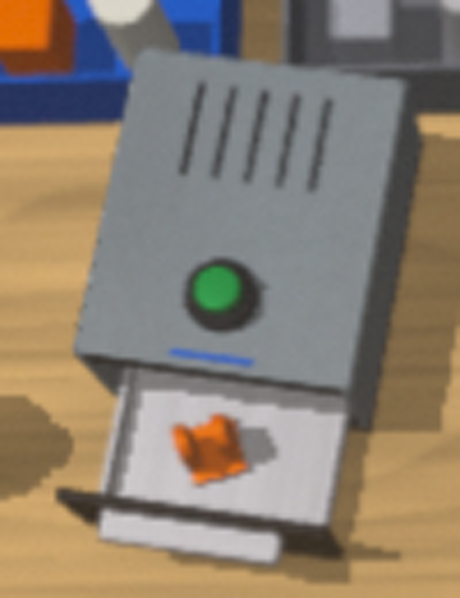

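View pics/scenec.png

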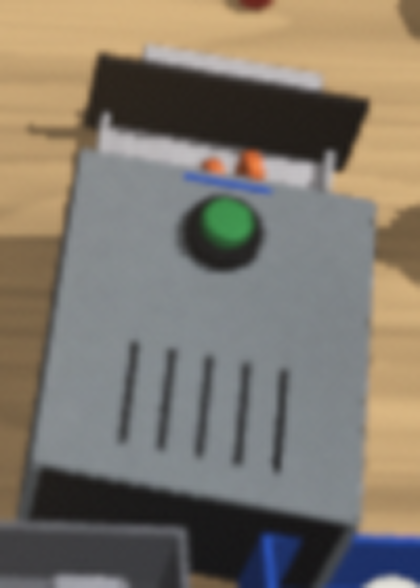

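```bash
cat > h.py <<'E'
import numpy as np,cv2,pickle
C={n:pickle.load(open(n+".pkl","rb")) for n in("top","scene")}
def proj(c,P):
    return cv2.projectPoints(np.array(P,float).reshape(-1,1,3),cv2.Rodrigues(c["R"])[0],c["t"],c["mtx"],c["dist"])[0][:,0]
def unit(p,P):
    P=np.array(P,float);a=p[2];return np.c_[p[0]+P[:,0]*np.cos(a)-P[:,1]*np.sin(a),p[1]+P[:,0]*np.sin(a)+P[:,1]*np.cos(a),P[:,2]]
E
python3 - <<'E'
from h import *
from scipy.optimize import least_squares
for n in C: print(n,-C[n]["R"].T@C[n]["t"])
box=[(100,85,100),(100,-85,100),(-100,-85,100),(-100,85,100),(-55,0,122)]
T=np.array([(140,50),(408,82),(348,392),(77,353),(217,289)])/4.6+[140,110]-.4
# scene TL=front right? scene looks toward robot: left in image = -y
S=np.array([(352,523),(40,466),(77,150),(375,203),(228,221)])/4.2+[330,205]-.4
def res(p,w=(1,1)):
    return np.r_[w[0]*(proj(C["top"],unit(p,box))-T).ravel(),w[1]*(proj(C["scene"],unit(p,box))-S).ravel()]
for w in((1,1),(1,0),(0,1)):
    r=least_squares(res,[600,200,0],args=(w,),x_scale=[1,1,.01]);print(r.x,np.round(r.fun,1))
r=least_squares(res,[600,200,0],x_scale=[1,1,.01])
p=r.x
# bar rear corners of top vs. opening
B=np.array([(100,537),(277,562)])/4.6+[140,110]-.4
def rb(o): return (proj(C["top"],unit(p,[(-126-o[0],55,73),(-126-o[0],-55,73)]))-B).ravel()
q=least_squares(rb,[80]);print(q.x,q.fun)
# scene: bar top edge
B2=np.array([(146,45),(322,75)])/4.2+[330,205]-.4
q2=least_squares(lambda o:(proj(C["scene"],unit(p,[(-126-o[0],-55,73),(-126-o[0],55,73)]))-B2).ravel(),[80]);print(q2.x,q2.fun)
print("pull",unit(p,[(-126-q.x[0],0,66),(-126,0,66),(-55,0,122)]))
from rig import sense
from scipy.spatial.transform import Rotation as R
s=sense();M=R.from_quat(s["ee_rot"],scalar_first=True).as_matrix();print(M)
E
```

```text
top [ 279.99189662  -23.6428045  1289.52469094]
scene [1249.23782587   15.70550914 1012.31740538]
[ 7.29184940e+02  2.15078921e+02 -1.62613350e-01] [-0.7 -1.  -0.5 -0.8  0.4 -0.7 -1.3 -0.4 -0.2 -0.5  2.   0.3 -2.8 -1.
  0.  -0.7 -0.2 -1.  -0.6 -0.8]
[ 7.27178206e+02  2.13756888e+02 -1.66737589e-01] [-0.1 -0.5  0.1 -0.   0.7  0.1 -1.   0.2  0.2  0.2  0.  -0.  -0.  -0.
 -0.  -0.  -0.  -0.  -0.  -0. ]
[ 7.30567958e+02  2.15709550e+02 -1.60381313e-01] [-0.  -0.  -0.  -0.   0.  -0.  -0.  -0.  -0.  -0.   2.5  0.8 -2.4 -0.3
  0.2 -0.2  0.1 -0.6 -0.3 -0.3]
[78.32339565] [-0.62477482 -0.08419356 -0.01714061 -0.04353002]
[77.52409827] [-1.20920196 -0.12791183 -0.52713688 -0.06209539]
pull [[527.55706901 248.15839417  66.        ]
 [604.84718784 235.47802201  66.        ]
 [674.91052449 223.98329026 122.        ]]
[[ 9.41134466e-01 -5.70732208e-04  3.38031939e-01]
 [-3.38032354e-01 -9.60183592e-04  9.41134000e-01]
 [-2.12562765e-04 -9.99999376e-01 -1.09658782e-03]]
```

Fit residuals are small, with the unit at about (729, 215), yaw −0.163, and the drawer open about 78 mm. I'll close the gripper and turn it to line up with the unit.

```bash
python3 -m handwheel '[{"grip":0,"wy":-0.09},{"grip":0,"wy":-0.09},{"grip":0},{"grip":0},{"grip":0}]' 20; cat >> h.py <<'E'
def where(goal=None,yaw=-0.163):
    from rig import sense
    from scipy.spatial.transform import Rotation as R
    s=sense();M=R.from_quat(s["ee_rot"],scalar_first=True).as_matrix()
    print(s["time_s"],s["eef_pos"].round(1),"F",s["force"].round(1),"g",round(s["grip_width"],2),"yaw",np.arctan2(M[1,0],M[0,0]).round(4),"ydir",M[:,1].round(3))
    if goal is not None: print("need tool shift",(M.T@(np.array(goal)-s["eef_pos"])).round(1))
E
python3 -c "
from h import *
p=[729.2,215.1,-.163]
g=unit(p,[(-126-78-11-35,0,194)])[0];print(g);where(g)"
```

```text
[482.51377826 255.66979177 194.        ]
0.1 [177.3 493.9 193.6] F [-0.  -0.2  0.1] g 1.0 yaw -0.3448 ydir [-0.001 -0.001 -1.   ]
need tool shift [ 3.677e+02 -3.000e-01 -1.210e+02]invalid input
```

```bash
python3 -m handwheel '[{"grip":0,"tx":0,"ty":0,"tz":0,"wx":0,"wy":-0.09,"wz":0},{"grip":0,"tx":0,"ty":0,"tz":0,"wx":0,"wy":-0.09,"wz":0},{"grip":0,"tx":0,"ty":0,"tz":0,"wx":0,"wy":0,"wz":0},{"grip":0,"tx":0,"ty":0,"tz":0,"wx":0,"wy":0,"wz":0}]' 20; 
python3 -c "
from h import *
p=[729.2,215.1,-.163]
g=unit(p,[(-126-78-11-35,0,194)])[0];print(g);where(g)"
```

```text
time_s: 0.43
eef_pos: [177.4, 494.0, 193.8]
ee_rot: [-0.704, 0.705, -0.059, 0.059]
force: [-0.6, -0.5, -0.6]
grip_width: 0.456
[482.51377826 255.66979177 194.        ]
0.4333 [177.4 494.  193.8] F [-0.6 -0.5 -0.6] g 0.46 yaw -0.1674 ydir [-0.    -0.001 -1.   ]
need tool shift [ 3.406e+02 -1.000e-01 -1.841e+02]
```

```bash
python3 -m handwheel '[{"grip":0,"tx":34,"ty":0,"tz":-18,"wx":0,"wy":0,"wz":0},{"grip":0,"tx":34,"ty":0,"tz":-18,"wx":0,"wy":0,"wz":0},{"grip":0,"tx":34,"ty":0,"tz":-18,"wx":0,"wy":0,"wz":0},{"grip":0,"tx":34,"ty":0,"tz":-18,"wx":0,"wy":0,"wz":0},{"grip":0,"tx":34,"ty":0,"tz":-18,"wx":0,"wy":0,"wz":0},{"grip":0,"tx":34,"ty":0,"tz":-18,"wx":0,"wy":0,"wz":0},{"grip":0,"tx":34,"ty":0,"tz":-18,"wx":0,"wy":0,"wz":0},{"grip":0,"tx":34,"ty":0,"tz":-18,"wx":0,"wy":0,"wz":0},{"grip":0,"tx":34,"ty":0,"tz":-18,"wx":0,"wy":0,"wz":0},{"grip":0,"tx":0,"ty":0,"tz":0,"wx":0,"wy":0,"wz":0}]'
python3 -c "
from h import *
from rig import eyes
p=[729.2,215.1,-.163]
g=unit(p,[(-126-78-11-35,0,52)])[0];print(g);where(g)
for n in ('top','wrist'):
  cv2.imwrite(f'pics/{n}1.png',eyes.capture(n)['pixels'][...,::-1])"
```

```text
time_s: 1.27
eef_pos: [456.9, 280.1, 193.5]
ee_rot: [-0.704, 0.705, -0.061, 0.061]
force: [0.4, 0.9, -0.5]
grip_width: -0.002
[482.51377826 255.66979177  52.        ]
1.2667 [456.9 280.1 193.5] F [ 0.4  0.9 -0.5] g -0.0 yaw -0.1731 ydir [ 0.001 -0.001 -1.   ]
need tool shift [ 29.3 141.6 -19.6]
```

View pics/top1.png

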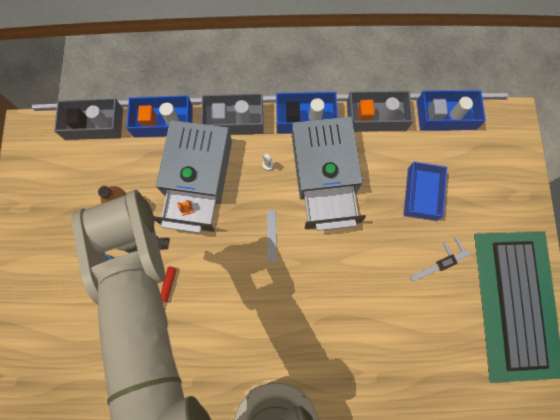

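View pics/wrist1.png

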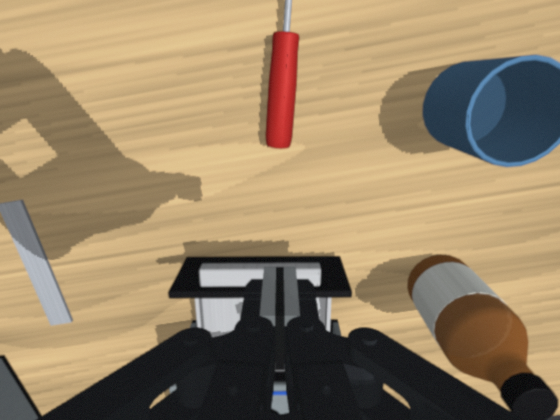

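The top view shows the bench as it was, and the gripper is in front of the loaded drawer. Next I'll move sideways, then descend in front of the bar.

```bash
python3 -m handwheel '[{"grip":0,"tx":20,"ty":0,"tz":-18,"wx":0,"wy":-0.007,"wz":0},{"grip":0,"tx":0,"ty":30,"tz":0,"wx":0,"wy":0,"wz":0},{"grip":0,"tx":0,"ty":30,"tz":0,"wx":0,"wy":0,"wz":0},{"grip":0,"tx":0,"ty":30,"tz":0,"wx":0,"wy":0,"wz":0},{"grip":0,"tx":0,"ty":25,"tz":0,"wx":0,"wy":0,"wz":0},{"grip":0,"tx":0,"ty":15,"tz":0,"wx":0,"wy":0,"wz":0},{"grip":0,"tx":0,"ty":0,"tz":0,"wx":0,"wy":0,"wz":0},{"grip":0,"tx":0,"ty":0,"tz":0,"wx":0,"wy":0,"wz":0}]'
python3 -c "
from h import *
from rig import eyes
p=[729.2,215.1,-.163]
g=unit(p,[(-126-78-11,0,52)])[0];print(g);where(g)
for n in ('wrist','scene'):
  cv2.imwrite(f'pics/{n}2.png',eyes.capture(n)['pixels'][...,::-1])
a=cv2.imread('pics/scene2.png')[130:345,280:480];cv2.imwrite('pics/scene2.png',cv2.resize(a,None,fx=2.7,fy=2.7))"
```

```text
time_s: 2.03
eef_pos: [468.8, 263.9, 64.3]
ee_rot: [-0.705, 0.705, -0.056, 0.055]
force: [-0.3, -0.0, 0.5]
grip_width: -0.002
[517.04984931 249.99002092  52.        ]
2.0333 [468.8 263.9  64.3] F [-0.3 -0.   0.5] g -0.0 yaw -0.1574 ydir [-0.001 -0.    -1.   ]
need tool shift [49.9 12.3 -6.1]
```

View pics/wrist2.png

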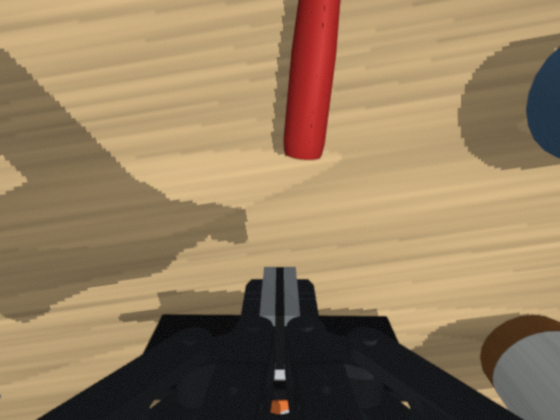

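View pics/scene2.png

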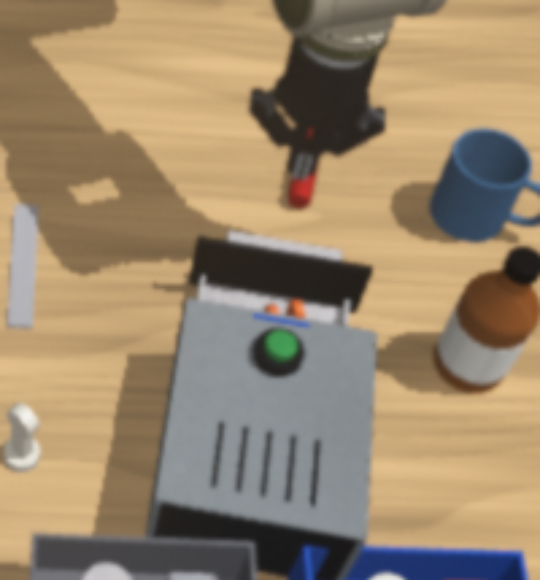

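Driver and mug are clear. I'll lower to z≈52 and approach, then start pushing at about 60–70 mm/s.

```bash
python3 -m handwheel '[{"grip":0,"tx":10,"ty":6,"tz":-3,"wx":0,"wy":0.004,"wz":0},{"grip":0,"tx":10,"ty":6,"tz":-3,"wx":0,"wy":0,"wz":0},{"grip":0,"tx":8,"ty":0,"tz":0,"wx":0,"wy":0,"wz":0},{"grip":0,"tx":6,"ty":0,"tz":0,"wx":0,"wy":0,"wz":0},{"grip":0,"tx":4,"ty":0,"tz":0,"wx":0,"wy":0,"wz":0},{"grip":0,"tx":4,"ty":0,"tz":0,"wx":0,"wy":0,"wz":0},{"grip":0,"tx":4,"ty":0,"tz":0,"wx":0,"wy":0,"wz":0},{"grip":0,"tx":4,"ty":0,"tz":0,"wx":0,"wy":0,"wz":0}]'
python3 -c "
from h import *
p=[729.2,215.1,-.163]
g=unit(p,[(-126-11,0,52)])[0];print(g);where(g)"
```

```text
time_s: 2.8
eef_pos: [518.3, 249.1, 52.2]
ee_rot: [0.705, -0.705, 0.057, -0.057]
force: [-0.4, 0.5, 0.6]
grip_width: -0.001
[594.01595049 237.33224589  52.        ]
2.8 [518.3 249.1  52.2] F [-0.4  0.5  0.6] g -0.0 yaw -0.1617 ydir [ 0.  0. -1.]
need tool shift [76.7  0.2  0.5]
```

```bash
python3 -m handwheel '[{"grip":0,"tx":4,"ty":0,"tz":0,"wx":0,"wy":0,"wz":0},{"grip":0,"tx":4,"ty":0,"tz":0,"wx":0,"wy":0,"wz":0},{"grip":0,"tx":4,"ty":0,"tz":0,"wx":0,"wy":0,"wz":0},{"grip":0,"tx":4,"ty":0,"tz":0,"wx":0,"wy":0,"wz":0},{"grip":0,"tx":4,"ty":0,"tz":0,"wx":0,"wy":0,"wz":0}]'
python3 -c "
from h import *
from rig import eyes
p=[729.2,215.1,-.163]
g=unit(p,[(-126-11,0,52)])[0];where(g)
cv2.imwrite('pics/scene3.png',cv2.resize(eyes.capture('scene')['pixels'][130:345,280:480,::-1],None,fx=2.7,fy=2.7))"
```

```text
time_s: 3.22
eef_pos: [538.0, 245.9, 52.1]
ee_rot: [0.705, -0.705, 0.057, -0.057]
force: [-0.1, -0.4, -0.4]
grip_width: 0.002
3.2167 [538.  245.9  52.1] F [-0.1 -0.4 -0.4] g 0.0 yaw -0.1618 ydir [-0.  0. -1.]
need tool shift [56.6  0.1  0.6]
```

View pics/scene3.png

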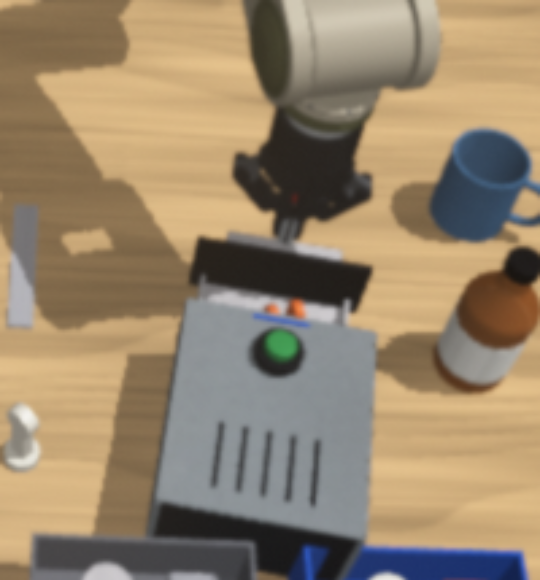

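```bash
python3 -c "
from h import *
from rig import eyes,sense
p=[729.2,215.1,-.163]
e=sense()['eef_pos'];print(e)
P=np.r_[[e],unit(p,[(-126-78,55,73),(-126-78,-55,73),(-126-78+18,55,73)])]
ims=[]
for n,(y,x) in (('scene',(195,350)),('top',(170,140))):
  c=eyes.capture(n);q=proj(c,P);print(n,q.round(1))
  im=cv2.resize(c['pixels'][y:y+70,x:x+80,::-1],None,fx=7,fy=7,interpolation=cv2.INTER_CUBIC)
  for u in q: cv2.circle(im,tuple(int(v) for v in (u-[x,y]+.5)*7),3,(255,0,255),-1)
  cv2.imwrite(f'pics/{n}4.png',im)"
```

```text
[538.65726039 245.65193381  52.11665307]
scene [[382.4 226.8]
 [405.8 222.3]
 [363.2 215. ]
 [405.5 227.8]]
top [[182.8 226.5]
 [160.7 226.1]
 [199.8 231.6]
 [162.  219.8]]
```

View pics/scene4.png

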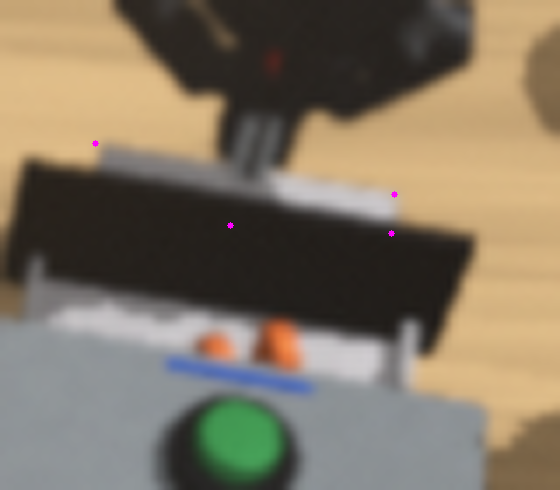

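View pics/top4.png

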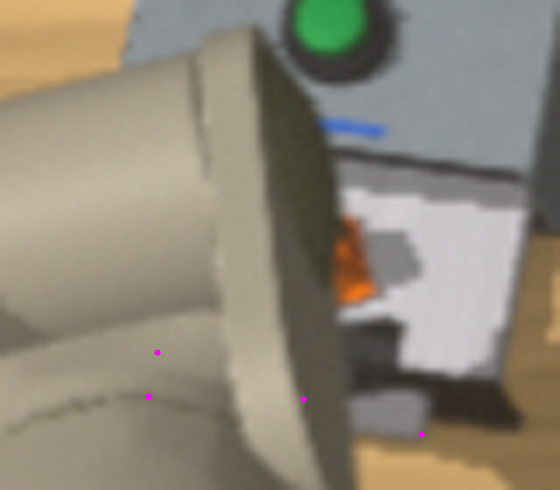

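```bash
python3 -c "
from h import *
from rig import eyes,sense
print(sense()['eef_pos'],sense()['force'])
a=C['scene']['pixels'][195:255,345:425,::-1];b=eyes.capture('scene')['pixels'][195:255,345:425,::-1]
im=np.vstack([cv2.resize(v,None,fx=9,fy=9,interpolation=cv2.INTER_NEAREST)[:300*2-60] for v in(a,b)])
im=cv2.resize(im,(444*1,600)) if 0 else im
cv2.imwrite('pics/cmpa.png',im[:540]);cv2.imwrite('pics/cmpb.png',im[540:])"
```

```text
[537.79370922 245.839619    51.97881201] [-0.10648199  0.11570921 -0.61161246]
```

View pics/cmpa.png

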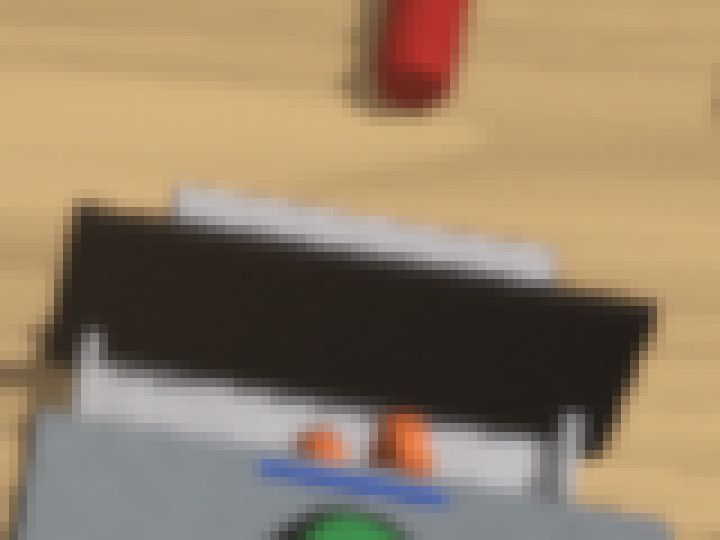

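View pics/cmpb.png

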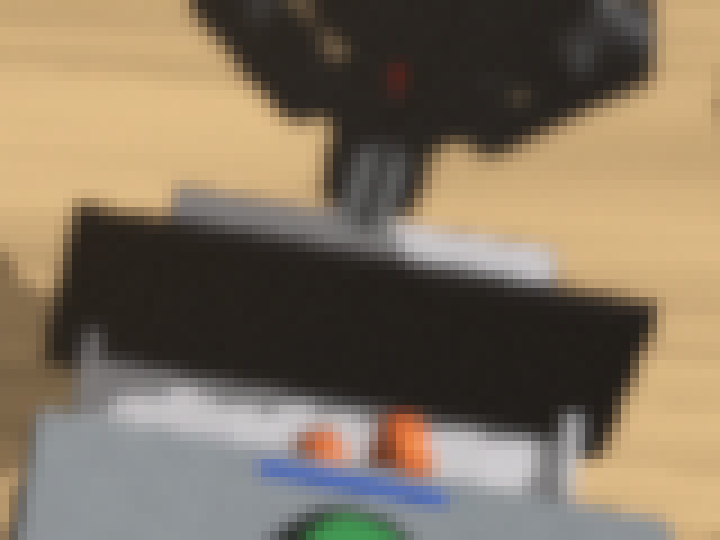

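The drawer has not moved, though the reported TCP should already be past the bar's front. Something disagrees, so I'll check with the wrist camera before pushing.

```bash
python3 -c "
from h import *
from rig import eyes,sense
p=[729.2,215.1,-.163]
e=sense()['eef_pos']
c=eyes.capture('wrist');P=np.r_[[e,e+[0,0,10],e+[0,0,20],e+[0,0,30]],unit(p,[(-126-78,55,73),(-126-78,-55,73)])]
print(-c['R'].T@c['t']-e, c['R'].round(3)); q=proj(c,P);print(q.round(1))
im=c['pixels'][...,::-1].copy()
cv2.imwrite('pics/wrist5r.png',im)
for u in q: cv2.circle(im,tuple(int(v) for v in u.clip(-9,999)),3,(255,0,255),-1)
cv2.imwrite('pics/wrist5.png',im)
c=C['scene']
for z in(0,10,20,30): print(z,proj(c,[e+[0,0,z]]).round(1),((proj(c,[e+[0,0,z]])-[345,195])*9).round())"
```

```text
[-83.38166077  12.92754252 179.77059177] [[ 0.16   0.987  0.   ]
 [ 0.933 -0.152  0.328]
 [ 0.324 -0.052 -0.945]]
[[280.4 247.6]
 [280.5 256.2]
 [280.5 265.6]
 [280.6 276.1]
 [400.9 247.8]
 [163.5 247.3]]
0 [[382.4 226.5]] [[337. 283.]]
10 [[383.1 224.2]] [[343. 263.]]
20 [[383.8 221.9]] [[349. 242.]]
30 [[384.5 219.5]] [[355. 221.]]
```

View pics/wrist5.png

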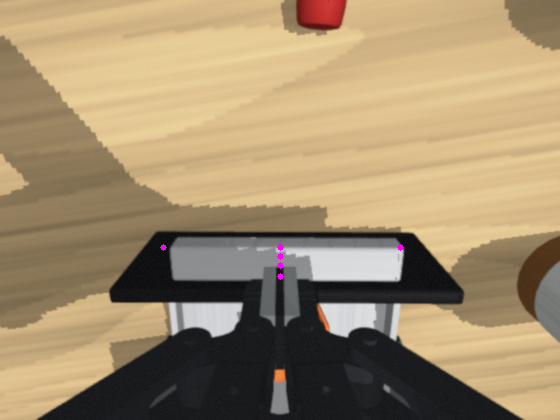

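```bash
python3 -c "
import cv2
a=cv2.imread('pics/wrist5r.png')[220:320,150:310];cv2.imwrite('pics/w5c.png',cv2.resize(a,None,fx=5,fy=5,interpolation=cv2.INTER_CUBIC))"
```

```text
(no output)
```

View pics/w5c.png

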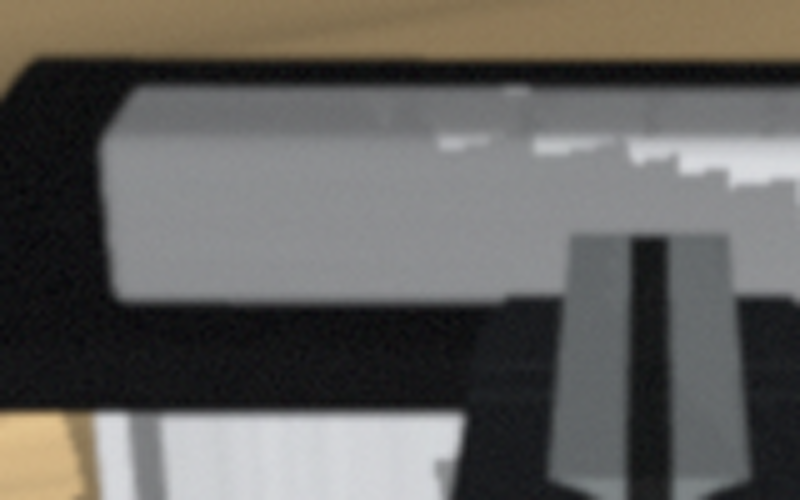

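```bash
python3 -c "
from h import *
e=np.array([177.3,493.9,193.6]);c=C['scene']
im=c['pixels'][:,:,::-1].copy()[0:140,420:560];im=cv2.resize(im,None,fx=4.2,fy=4.2,interpolation=cv2.INTER_CUBIC)
for z in(0,19,40,73): 
  q=proj(c,[e+[0,0,z]])[0];print(z,q);cv2.circle(im,tuple(int(v) for v in (q-[420,0])*4.2),3,(255,0,255),-1)
cv2.imwrite('pics/s0g.png',im)
c=C['top'];print([ (np.r_[ (lambda d:(lambda o:o+d*(12-o[2])/d[2])(-c['R'].T@c['t']))(c['R'].T@np.r_[cv2.undistortPoints(np.array([[u]],float),c['mtx'],c['dist'])[0,0],1])]).round() for u in [(171,267),(156,334)]])
"
```

```text
0 [465.58307581  99.24195593]
19 [467.59888271  93.91035669]
40 [469.87158381  87.88593155]
73 [473.5404439   78.13005291]
[array([431., 285.,  12.]), array([246., 323.,  12.])]
```

View pics/s0g.png

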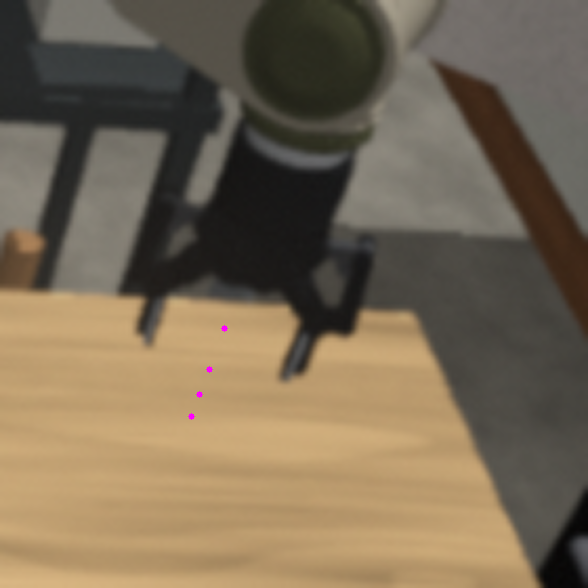

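The wrist and scene views agree that the real finger ends sit about 35 mm behind the reported TCP along the tool axis, which put them just above the bar. I'll retreat, then lower by that amount.

```bash
python3 -m handwheel '[{"grip":0,"tx":-20,"ty":0,"tz":0,"wx":0,"wy":0,"wz":0},{"grip":0,"tx":-22,"ty":0,"tz":0,"wx":0,"wy":0,"wz":0},{"grip":0,"tx":0,"ty":0,"tz":0,"wx":0,"wy":0,"wz":0},{"grip":0,"tx":0,"ty":16,"tz":0,"wx":0,"wy":0,"wz":0},{"grip":0,"tx":0,"ty":16,"tz":0,"wx":0,"wy":0,"wz":0},{"grip":0,"tx":0,"ty":0,"tz":0,"wx":0,"wy":0,"wz":0},{"grip":0,"tx":0,"ty":0,"tz":0,"wx":0,"wy":0,"wz":0}]'
python3 -c "
from h import *
from rig import eyes
p=[729.2,215.1,-.163]
g=unit(p,[(-126-78-11,0,20)])[0];where(g)
w=eyes.capture('wrist')['pixels'][150:420,...,::-1];s=eyes.capture('scene')['pixels'][150:260,330:430,::-1]
cv2.imwrite('pics/w6.png',w);cv2.imwrite('pics/s6.png',cv2.resize(s,None,fx=5.4,fy=5.4,interpolation=cv2.INTER_CUBIC))"
```

```text
time_s: 4.05
eef_pos: [496.1, 252.6, 20.0]
ee_rot: [-0.705, 0.705, -0.057, 0.057]
force: [1.1, -0.2, 0.4]
grip_width: 0.002
4.05 [496.1 252.6  20. ] F [ 1.1 -0.2  0.4] g 0.0 yaw -0.1618 ydir [-0.001 -0.    -1.   ]
need tool shift [21.1 -0.1  0.8]
```

View pics/w6.png

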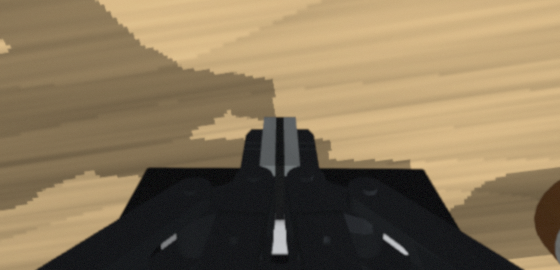

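View pics/s6.png

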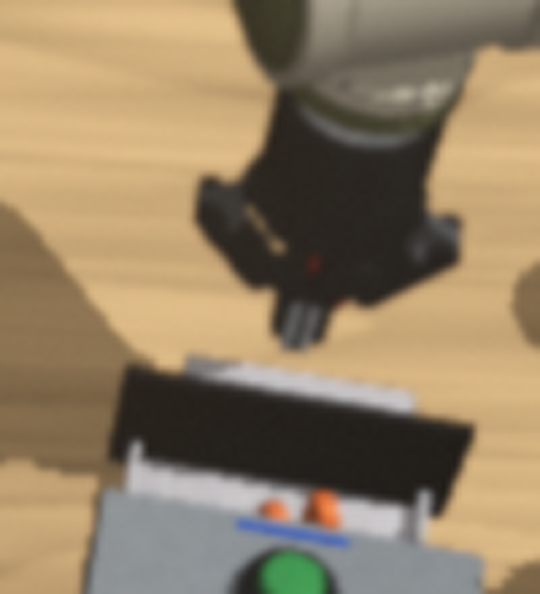

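```bash
python3 -c "
from h import *
e=np.array([496.1,252.6,20]);c=C['scene']
for z in(0,20,30,40,50): print(z,proj(c,[e+[0,0,z],e+[10.8,-1.8,z]]).round(1).tolist())"
```

```text
0 [[381.5, 221.1], [381.2, 224.3]]
20 [[382.8, 216.7], [382.5, 219.9]]
30 [[383.5, 214.4], [383.2, 217.6]]
40 [[384.1, 212.1], [383.8, 215.3]]
50 [[384.8, 209.7], [384.5, 213.0]]
```

```bash
python3 -m handwheel '[{"grip":0,"tx":4,"ty":5,"tz":0,"wx":0,"wy":0,"wz":0},{"grip":0,"tx":4,"ty":0,"tz":0,"wx":0,"wy":0,"wz":0},{"grip":0,"tx":4,"ty":0,"tz":0,"wx":0,"wy":0,"wz":0},{"grip":0,"tx":4,"ty":0,"tz":0,"wx":0,"wy":0,"wz":0},{"grip":0,"tx":4,"ty":0,"tz":0,"wx":0,"wy":0,"wz":0},{"grip":0,"tx":4,"ty":0,"tz":0,"wx":0,"wy":0,"wz":0},{"grip":0,"tx":4,"ty":0,"tz":0,"wx":0,"wy":0,"wz":0},{"grip":0,"tx":4,"ty":0,"tz":0,"wx":0,"wy":0,"wz":0},{"grip":0,"tx":4,"ty":0,"tz":0,"wx":0,"wy":0,"wz":0},{"grip":0,"tx":4,"ty":0,"tz":0,"wx":0,"wy":0,"wz":0}]'
python3 -c "
from h import *
from rig import eyes
p=[729.2,215.1,-.163]
g=unit(p,[(-126-11,0,15)])[0];where(g)
s=eyes.capture('scene')['pixels'][150:260,330:430,::-1]
cv2.imwrite('pics/s7.png',cv2.resize(s,None,fx=5.4,fy=5.4,interpolation=cv2.INTER_CUBIC))"
```

```text
time_s: 4.98
eef_pos: [535.9, 246.1, 15.1]
ee_rot: [-0.705, 0.705, -0.057, 0.057]
force: [-2.4, -0.5, 2.3]
grip_width: -0.001
4.9833 [535.9 246.1  15.1] F [-2.4 -0.5  2.3] g -0.0 yaw -0.1618 ydir [-0. -0. -1.]
need tool shift [58.7  0.1  0.7]
```

View pics/s7.png

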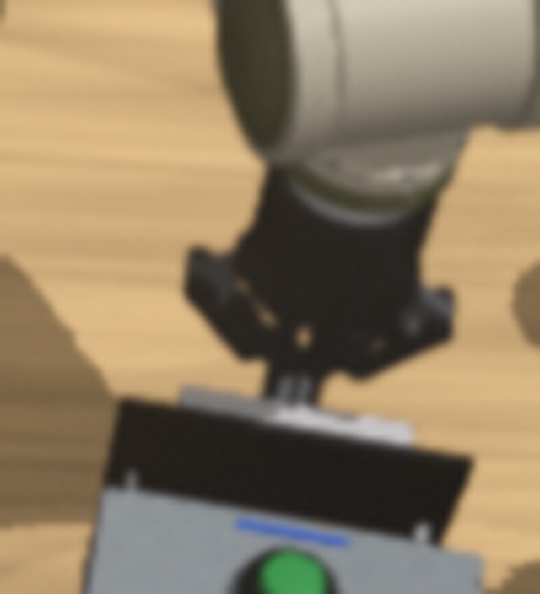

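The drawer is sliding, with about 2.4 N on the fingers. I'll continue at about 60 mm/s.

```bash
python3 -m handwheel '[{"grip":0,"tx":5,"ty":0,"tz":0,"wx":0,"wy":0,"wz":0},{"grip":0,"tx":5,"ty":0,"tz":0,"wx":0,"wy":0,"wz":0},{"grip":0,"tx":5,"ty":0,"tz":0,"wx":0,"wy":0,"wz":0},{"grip":0,"tx":5,"ty":0,"tz":0,"wx":0,"wy":0,"wz":0},{"grip":0,"tx":5,"ty":0,"tz":0,"wx":0,"wy":0,"wz":0},{"grip":0,"tx":5,"ty":0,"tz":0,"wx":0,"wy":0,"wz":0},{"grip":0,"tx":5,"ty":0,"tz":0,"wx":0,"wy":0,"wz":0},{"grip":0,"tx":5,"ty":0,"tz":0,"wx":0,"wy":0,"wz":0},{"grip":0,"tx":4,"ty":0,"tz":0,"wx":0,"wy":0,"wz":0},{"grip":0,"tx":3,"ty":0,"tz":0,"wx":0,"wy":0,"wz":0}]'
python3 -m handwheel '[{"grip":0,"tx":2,"ty":0,"tz":0,"wx":0,"wy":0,"wz":0},{"grip":0,"tx":2,"ty":0,"tz":0,"wx":0,"wy":0,"wz":0},{"grip":0,"tx":2,"ty":0,"tz":0,"wx":0,"wy":0,"wz":0}]'
python3 -c "
from h import *
from rig import eyes
p=[729.2,215.1,-.163]
g=unit(p,[(-126-11,0,15)])[0];where(g)
s=eyes.capture('scene')['pixels'][150:260,330:430,::-1]
cv2.imwrite('pics/s8.png',cv2.resize(s,None,fx=5.4,fy=5.4,interpolation=cv2.INTER_CUBIC))"
```

```text
time_s: 5.87
eef_pos: [582.5, 238.4, 15.0]
ee_rot: [-0.705, 0.705, -0.057, 0.057]
force: [-2.2, -1.9, 0.3]
grip_width: 0.001
time_s: 6.12
eef_pos: [588.1, 237.7, 15.1]
ee_rot: [-0.705, 0.705, -0.057, 0.057]
force: [-2.7, -2.2, -0.9]
grip_width: -0.001
6.1167 [588.1 237.7  15.1] F [-2.7 -2.2 -0.9] g -0.0 yaw -0.1617 ydir [-0. -0. -1.]
need tool shift [5.9 0.1 0.6]
```

View pics/s8.png

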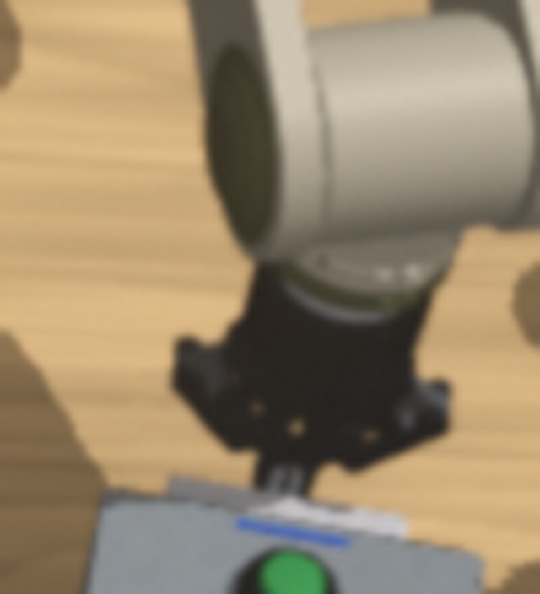

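```bash
python3 -m handwheel '[{"grip":0,"tx":2,"ty":0,"tz":0,"wx":0,"wy":0,"wz":0},{"grip":0,"tx":2,"ty":0,"tz":0,"wx":0,"wy":0,"wz":0},{"grip":0,"tx":1,"ty":0,"tz":0,"wx":0,"wy":0,"wz":0}]'
python3 -m handwheel '[{"grip":0,"tx":1,"ty":0,"tz":0,"wx":0,"wy":0,"wz":0},{"grip":0,"tx":0,"ty":0,"tz":0,"wx":0,"wy":0,"wz":0}]'
python3 -m handwheel '[{"grip":0,"tx":1,"ty":0,"tz":0,"wx":0,"wy":0,"wz":0},{"grip":0,"tx":0,"ty":0,"tz":0,"wx":0,"wy":0,"wz":0}]'
```

```text
time_s: 6.42
eef_pos: [593.1, 236.9, 15.1]
ee_rot: [0.705, -0.705, 0.057, -0.057]
force: [-3.1, -1.0, -0.9]
grip_width: -0.001
time_s: 6.58
eef_pos: [594.2, 236.8, 15.1]
ee_rot: [0.705, -0.705, 0.057, -0.057]
force: [-1.2, -0.2, -0.1]
grip_width: 0.006
time_s: 6.75
eef_pos: [594.7, 236.7, 15.1]
ee_rot: [0.705, -0.705, 0.057, -0.057]
force: [-2.7, -0.4, 0.9]
grip_width: 0.002
```

```bash
python3 -m handwheel '[{"grip":0,"tx":1,"ty":0,"tz":0,"wx":0,"wy":0,"wz":0},{"grip":0,"tx":1,"ty":0,"tz":0,"wx":0,"wy":0,"wz":0},{"grip":0,"tx":0,"ty":0,"tz":0,"wx":0,"wy":0,"wz":0}]'
python3 -m handwheel '[{"grip":0,"tx":1,"ty":0,"tz":0,"wx":0,"wy":0,"wz":0},{"grip":0,"tx":0,"ty":0,"tz":0,"wx":0,"wy":0,"wz":0}]'
python3 -m handwheel '[{"grip":0,"tx":1,"ty":0,"tz":0,"wx":0,"wy":0,"wz":0},{"grip":0,"tx":0,"ty":0,"tz":0,"wx":0,"wy":0,"wz":0}]'
```

```text
time_s: 7.0
eef_pos: [594.5, 236.7, 15.1]
ee_rot: [-0.705, 0.705, -0.059, 0.055]
force: [-14.3, -0.1, 7.3]
grip_width: 0.004
time_s: 7.17
eef_pos: [594.5, 236.7, 15.1]
ee_rot: [-0.704, 0.705, -0.06, 0.054]
force: [-19.7, 1.0, 10.7]
grip_width: -0.001
time_s: 7.33
eef_pos: [594.4, 236.6, 15.1]
ee_rot: [-0.704, 0.705, -0.061, 0.053]
force: [-25.1, 0.2, 14.2]
grip_width: -0.003
```

The fingers meet a firm stop at x≈594.5, against 594.0 predicted for fully shut. I'll back off, rise and check.

```bash
python3 -m handwheel '[{"grip":0,"tx":-4,"ty":0,"tz":0,"wx":0,"wy":0,"wz":0},{"grip":0,"tx":-6,"ty":0,"tz":0,"wx":0,"wy":0,"wz":0},{"grip":0,"tx":-20,"ty":0,"tz":0,"wx":0,"wy":0,"wz":0},{"grip":0,"tx":-20,"ty":0,"tz":0,"wx":0,"wy":0,"wz":0},{"grip":0,"tx":-10,"ty":-25,"tz":0,"wx":0,"wy":0,"wz":0},{"grip":0,"tx":0,"ty":-40,"tz":0,"wx":0,"wy":0,"wz":0},{"grip":0,"tx":0,"ty":-40,"tz":0,"wx":0,"wy":0,"wz":0},{"grip":0,"tx":0,"ty":-30,"tz":0,"wx":0,"wy":0,"wz":0},{"grip":0,"tx":0,"ty":0,"tz":0,"wx":0,"wy":0,"wz":0},{"grip":0,"tx":0,"ty":0,"tz":0,"wx":0,"wy":0,"wz":0}]'
python3 -c "
from h import *
from rig import eyes
p=[729.2,215.1,-.163]
g=unit(p,[(-55,0,150)])[0];print(g);where(g)
c=eyes.capture('scene');print(proj(c,unit(p,[(-126,55,73),(-126,-55,73),(-108,55,73)])).round(1).tolist())
s=c['pixels'][180:290,340:420,::-1]
cv2.imwrite('pics/s9.png',cv2.resize(s,None,fx=5.4,fy=5.4,interpolation=cv2.INTER_CUBIC))
cv2.imwrite('pics/w9.png',eyes.capture('wrist')['pixels'][...,::-1])"
```

```text
time_s: 8.17
eef_pos: [540.6, 245.8, 151.8]
ee_rot: [0.705, -0.704, 0.056, -0.059]
force: [-1.0, 0.6, -1.2]
grip_width: 0.0
[674.92903122 224.02535419 150.        ]
8.1667 [540.6 245.8 151.8] F [-1.   0.6 -1.2] g 0.0 yaw -0.1618 ydir [ 0.005  0.001 -1.   ]
need tool shift [1.361e+02 2.400e+00 1.000e-01]
[[404.3, 247.1], [360.0, 239.4], [403.9, 253.2]]
```

View pics/s9.png

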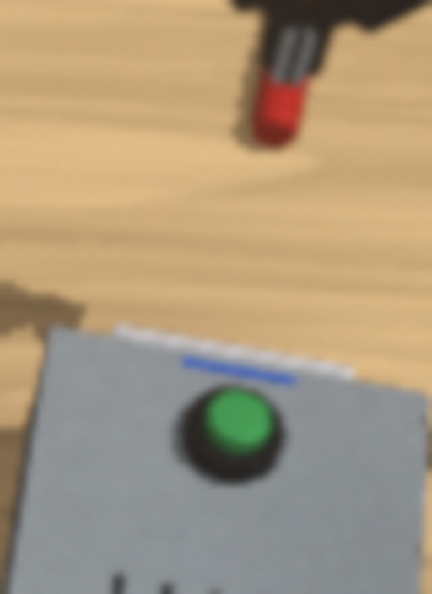

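View pics/w9.png

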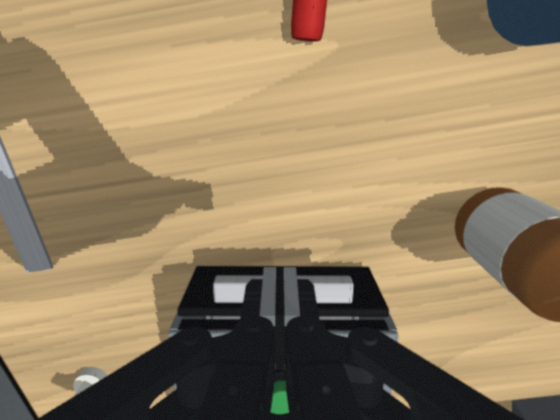

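The drawer reads shut: the bar corners are at (362,240) and (405,248), as predicted for zero opening. Next I'll move above the button.

```bash
python3 -m handwheel '[{"grip":0,"tx":30,"ty":0,"tz":0,"wx":0,"wy":0,"wz":0},{"grip":0,"tx":30,"ty":0,"tz":0,"wx":0,"wy":0,"wz":0},{"grip":0,"tx":30,"ty":0,"tz":0,"wx":0,"wy":0,"wz":0},{"grip":0,"tx":26,"ty":0,"tz":0,"wx":0,"wy":0,"wz":0},{"grip":0,"tx":20,"ty":0,"tz":0,"wx":0,"wy":0,"wz":0},{"grip":0,"tx":0,"ty":0,"tz":0,"wx":0,"wy":0,"wz":0},{"grip":0,"tx":0,"ty":0,"tz":0,"wx":0,"wy":0,"wz":0}]'
python3 -c "
from h import *
from rig import eyes
p=[729.2,215.1,-.163]
g=unit(p,[(-55,0,100)])[0];where(g)
c=eyes.capture('scene')
s=c['pixels'][180:290,340:420,::-1]
cv2.imwrite('pics/s10.png',cv2.resize(s,None,fx=5.4,fy=5.4,interpolation=cv2.INTER_CUBIC))
cv2.imwrite('pics/w10.png',eyes.capture('wrist')['pixels'][...,::-1])"
```

```text
time_s: 8.85
eef_pos: [673.6, 223.2, 147.4]
ee_rot: [-0.704, 0.705, -0.059, 0.056]
force: [0.3, 0.2, -0.1]
grip_width: 0.001
8.85 [673.6 223.2 147.4] F [ 0.3  0.2 -0.1] g 0.0 yaw -0.1625 ydir [-0.003 -0.    -1.   ]
need tool shift [ 1.3 47.4  1.1]
```

View pics/s10.png

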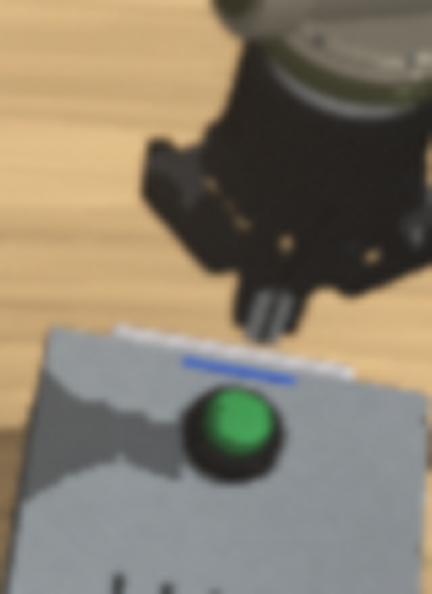

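View pics/w10.png

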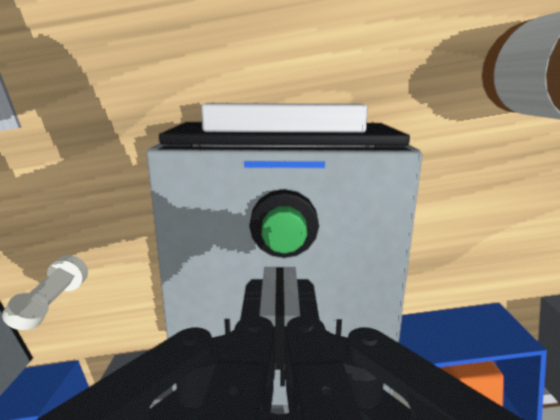

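The drawer is fully shut in the wrist view, with the bar flush against the unit at (285,118). The button at (285,230) is nearly in line with the fingers. Descending.

```bash
python3 -m handwheel '[{"grip":0,"tx":1,"ty":15,"tz":2,"wx":0,"wy":0,"wz":0},{"grip":0,"tx":0,"ty":15,"tz":0,"wx":0,"wy":0,"wz":0},{"grip":0,"tx":0,"ty":12,"tz":0,"wx":0,"wy":0,"wz":0},{"grip":0,"tx":0,"ty":5,"tz":0,"wx":0,"wy":0,"wz":0},{"grip":0,"tx":0,"ty":0,"tz":0,"wx":0,"wy":0,"wz":0},{"grip":0,"tx":0,"ty":0,"tz":0,"wx":0,"wy":0,"wz":0}]'
python3 -c "
from h import *
from rig import eyes
p=[729.2,215.1,-.163]
g=unit(p,[(-55,0,100)])[0];where(g)
c=eyes.capture('scene')
s=c['pixels'][200:290,340:420,::-1]
cv2.imwrite('pics/s11.png',cv2.resize(s,None,fx=6,fy=6,interpolation=cv2.INTER_CUBIC))
cv2.imwrite('pics/w11.png',eyes.capture('wrist')['pixels'][...,::-1])"
```

```text
time_s: 9.45
eef_pos: [675.1, 225.6, 103.7]
ee_rot: [0.705, -0.705, 0.057, -0.057]
force: [0.2, -0.1, 0.5]
grip_width: -0.0
9.45 [675.1 225.6 103.7] F [ 0.2 -0.1  0.5] g -0.0 yaw -0.1616 ydir [ 0.  0. -1.]
need tool shift [ 0.1  3.7 -1.6]
```

View pics/s11.png

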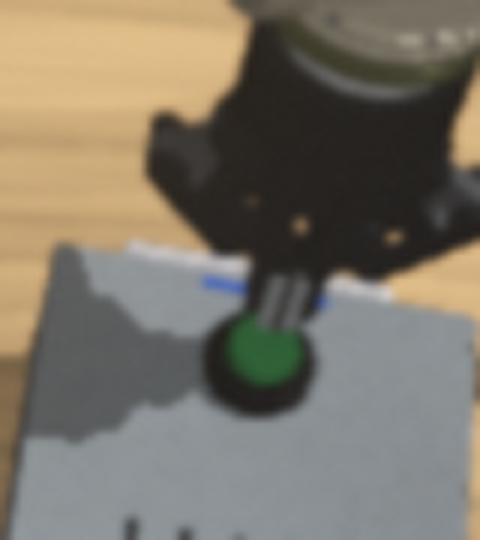

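View pics/w11.png

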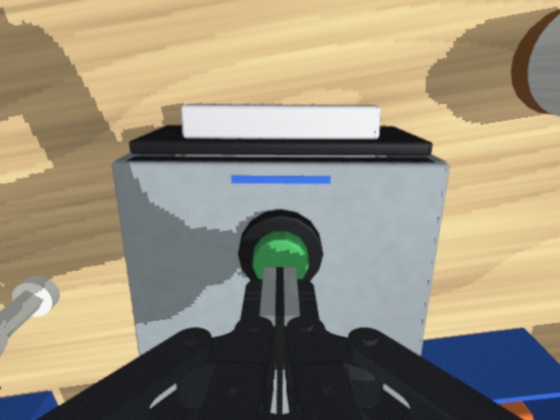

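Aligned. I'll go down slowly until force shows.

```bash
python3 -m handwheel '[{"grip":0,"tx":0,"ty":5,"tz":0,"wx":0,"wy":0,"wz":0},{"grip":0,"tx":0,"ty":4,"tz":0,"wx":0,"wy":0,"wz":0},{"grip":0,"tx":0,"ty":0,"tz":0,"wx":0,"wy":0,"wz":0}]'
python3 -m handwheel '[{"grip":0,"tx":0,"ty":3,"tz":0,"wx":0,"wy":0,"wz":0},{"grip":0,"tx":0,"ty":0,"tz":0,"wx":0,"wy":0,"wz":0}]'
python3 -m handwheel '[{"grip":0,"tx":0,"ty":3,"tz":0,"wx":0,"wy":0,"wz":0},{"grip":0,"tx":0,"ty":0,"tz":0,"wx":0,"wy":0,"wz":0}]'
python3 -c "
from h import *
from rig import eyes
cv2.imwrite('pics/w12.png',eyes.capture('wrist')['pixels'][...,::-1])"
```

```text
time_s: 9.8
eef_pos: [674.7, 225.4, 93.0]
ee_rot: [-0.705, 0.705, -0.058, 0.057]
force: [-0.0, -1.7, -0.3]
grip_width: -0.001
time_s: 9.97
eef_pos: [675.0, 225.4, 90.5]
ee_rot: [-0.705, 0.705, -0.057, 0.057]
force: [0.1, 0.2, -0.2]
grip_width: -0.003
time_s: 10.13
eef_pos: [675.0, 225.4, 87.5]
ee_rot: [-0.705, 0.705, -0.057, 0.057]
force: [0.2, -0.4, -0.3]
grip_width: 0.002
```

View pics/w12.png

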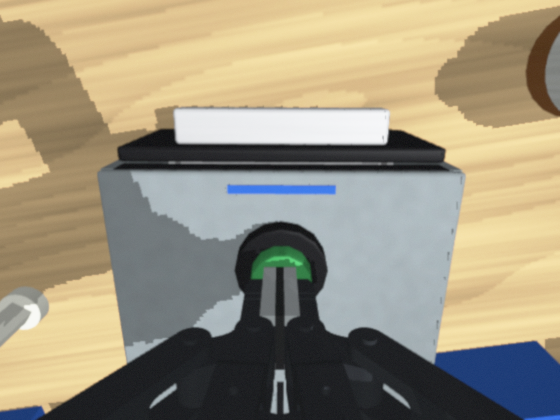

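```bash
for i in 1; do python3 -m handwheel '[{"grip":0,"tx":0,"ty":3,"tz":0,"wx":0,"wy":0,"wz":0},{"grip":0,"tx":0,"ty":0,"tz":0,"wx":0,"wy":0,"wz":0}]'; done
python3 -m handwheel '[{"grip":0,"tx":0,"ty":2,"tz":0,"wx":0,"wy":0,"wz":0},{"grip":0,"tx":0,"ty":0,"tz":0,"wx":0,"wy":0,"wz":0}]'
python3 -m handwheel '[{"grip":0,"tx":0,"ty":2,"tz":0,"wx":0,"wy":0,"wz":0},{"grip":0,"tx":0,"ty":0,"tz":0,"wx":0,"wy":0,"wz":0}]'
python3 -m handwheel '[{"grip":0,"tx":0,"ty":2,"tz":0,"wx":0,"wy":0,"wz":0},{"grip":0,"tx":0,"ty":0,"tz":0,"wx":0,"wy":0,"wz":0}]'
```

```text
time_s: 10.35
eef_pos: [675.1, 225.5, 84.7]
ee_rot: [-0.705, 0.705, -0.057, 0.057]
force: [0.6, -0.8, 0.5]
grip_width: 0.003
time_s: 10.52
eef_pos: [675.3, 225.5, 83.0]
ee_rot: [0.705, -0.705, 0.057, -0.057]
force: [-0.1, -0.4, 0.6]
grip_width: -0.004
time_s: 10.68
eef_pos: [675.3, 225.5, 81.1]
ee_rot: [0.705, -0.705, 0.057, -0.057]
force: [1.1, -0.1, 2.8]
grip_width: 0.0
time_s: 10.85
eef_pos: [675.3, 225.5, 79.1]
ee_rot: [0.705, -0.705, 0.057, -0.057]
force: [0.2, -0.5, 3.3]
grip_width: 0.001
```

Contact started at about z 82–83. I'll press on until it bottoms.

```bash
python3 -m handwheel '[{"grip":0,"tx":0,"ty":2,"tz":0,"wx":0,"wy":0,"wz":0},{"grip":0,"tx":0,"ty":0,"tz":0,"wx":0,"wy":0,"wz":0}]'
python3 -m handwheel '[{"grip":0,"tx":0,"ty":2,"tz":0,"wx":0,"wy":0,"wz":0},{"grip":0,"tx":0,"ty":0,"tz":0,"wx":0,"wy":0,"wz":0}]'
python3 -m handwheel '[{"grip":0,"tx":0,"ty":1,"tz":0,"wx":0,"wy":0,"wz":0},{"grip":0,"tx":0,"ty":0,"tz":0,"wx":0,"wy":0,"wz":0}]'
```

```text
time_s: 11.02
eef_pos: [675.4, 225.5, 78.8]
ee_rot: [0.705, -0.705, 0.057, -0.058]
force: [-3.8, -0.8, 10.4]
grip_width: 0.0
time_s: 11.18
eef_pos: [675.5, 225.5, 78.6]
ee_rot: [0.705, -0.705, 0.056, -0.058]
force: [-8.0, -1.5, 19.8]
grip_width: 0.008
time_s: 11.35
eef_pos: [675.6, 225.6, 78.5]
ee_rot: [0.705, -0.705, 0.056, -0.058]
force: [-10.5, -2.3, 24.1]
grip_width: 0.001
```

```bash
python3 -c "
from h import *
from rig import eyes
w=eyes.capture('wrist')['pixels'][200:320,200:360,::-1]
cv2.imwrite('pics/w13.png',cv2.resize(w,None,fx=4.5,fy=4.5,interpolation=cv2.INTER_CUBIC))
s=eyes.capture('scene')['pixels'][210:290,340:420,::-1]
cv2.imwrite('pics/s13.png',cv2.resize(s,None,fx=7,fy=7,interpolation=cv2.INTER_CUBIC))"
```

```text
(no output)
```

View pics/w13.png

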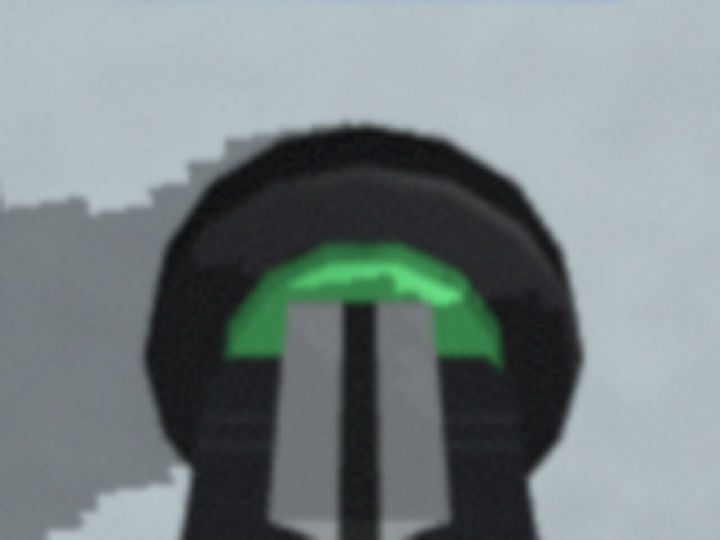

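View pics/s13.png

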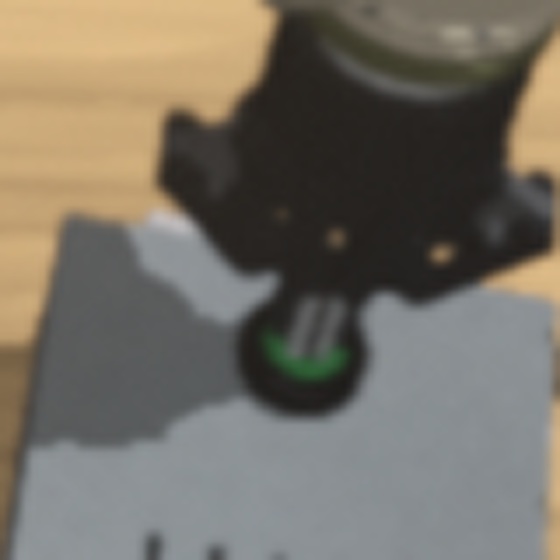

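The fingertips sit within the button face, and the button is down against its stop, nearly flush with the housing. I'll release, rise and back away.

```bash
python3 -m handwheel '[{"grip":0,"tx":0,"ty":-4,"tz":0,"wx":0,"wy":0,"wz":0},{"grip":0,"tx":0,"ty":-6,"tz":0,"wx":0,"wy":0,"wz":0},{"grip":0,"tx":0,"ty":-15,"tz":0,"wx":0,"wy":0,"wz":0},{"grip":0,"tx":0,"ty":-25,"tz":0,"wx":0,"wy":0,"wz":0},{"grip":0,"tx":0,"ty":-25,"tz":0,"wx":0,"wy":0,"wz":0},{"grip":0,"tx":-30,"ty":0,"tz":0,"wx":0,"wy":0,"wz":0},{"grip":0,"tx":-35,"ty":0,"tz":0,"wx":0,"wy":0,"wz":0},{"grip":0,"tx":-35,"ty":0,"tz":0,"wx":0,"wy":0,"wz":0},{"grip":0,"tx":0,"ty":0,"tz":0,"wx":0,"wy":0,"wz":0},{"grip":0,"tx":0,"ty":0,"tz":0,"wx":0,"wy":0,"wz":0}]'
python3 -c "
from h import *
from rig import eyes
where()
cv2.imwrite('pics/s14.png',eyes.capture('scene')['pixels'][...,::-1])
cv2.imwrite('pics/w14.png',eyes.capture('wrist')['pixels'][...,::-1])
s=cv2.imread('pics/s14.png')[200:290,340:420]
cv2.imwrite('pics/s14c.png',cv2.resize(s,None,fx=6,fy=6,interpolation=cv2.INTER_CUBIC))"
```

```text
time_s: 12.28
eef_pos: [575.1, 242.0, 149.1]
ee_rot: [-0.705, 0.705, -0.057, 0.056]
force: [0.6, -0.4, 0.1]
grip_width: -0.001
12.2833 [575.1 242.  149.1] F [ 0.6 -0.4  0.1] g -0.0 yaw -0.1606 ydir [-0.001 -0.    -1.   ]
```

View pics/s14.png

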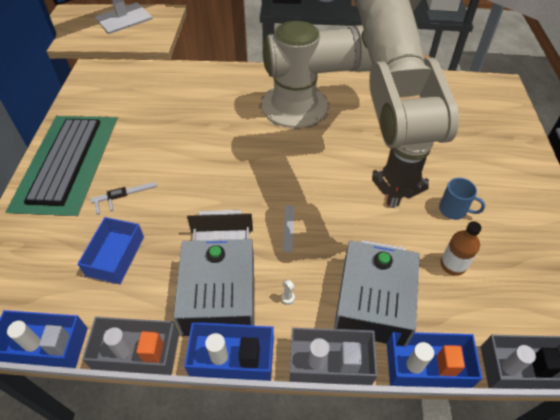

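View pics/s14c.png

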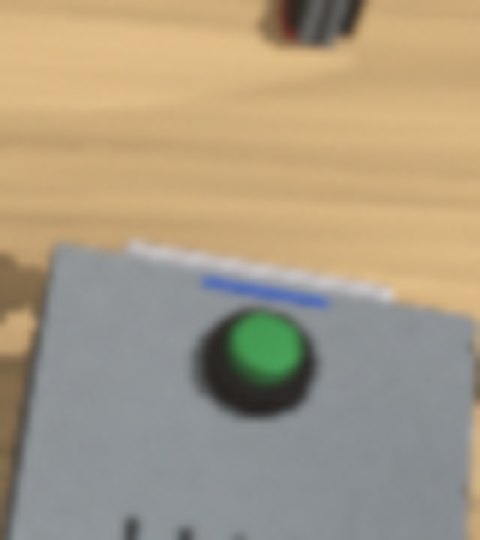

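View pics/w14.png

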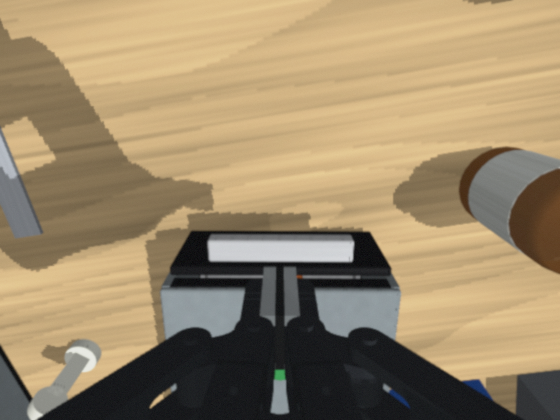

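The button is up again and the rest of the scene is unchanged. The wrist view shows a speck of orange at (300,277) in the slit above the drawer, so I'll zoom in and check that the drawer really is shut.

```bash
python3 -c "
from h import *
from rig import eyes
p=[729.2,215.1,-.163]
c=eyes.capture('wrist');im=c['pixels'][...,::-1]
q=proj(c,unit(p,[(-126,55,73),(-126,-55,73),(-108,83,80),(-100,83,80),(-100,85,100),(-100,-85,100),(-108,-83,80),(-118,55,73)]));print(q.round(1).tolist())
x,y=160,222
a=cv2.resize(im[y:y+75,x:x+245],None,fx=3.2,fy=3.2,interpolation=cv2.INTER_CUBIC)
b=a.copy()
for u in q: cv2.circle(b,tuple(int(v) for v in (u-[x,y]+.5)*3.2),3,(255,0,255),-1)
cv2.imwrite('pics/w15.png',np.vstack([a,b]))"
```

```text
[[352.3, 238.2], [204.0, 238.0], [390.4, 264.5], [389.3, 274.1], [400.2, 288.3], [155.7, 288.0], [165.8, 264.2], [351.6, 248.0]]
```

View pics/w15.png

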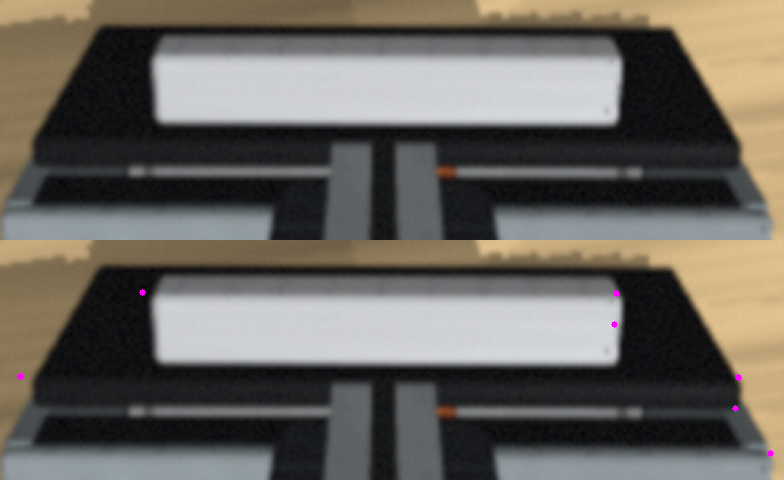

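The slit is the gap over the panel, and the bracket is visible through it. The panel's rear edge is at row 273.6 against 274.1 predicted for shut. Handing in.

```bash
python3 -c "
from rig import ctrl
print(ctrl.finish_job())"
```

```text
the job is handed in; nothing more can be done
None
```

I pushed the loaded (left) unit's drawer shut and then pressed its green button once. The job is handed in at about 12 s on the clock, and it gave no verdict.

- **Drawer:** I pushed the pull bar with the closed fingertips at about 50–60 mm/s until it met a firm stop. The fingers stopped at x ≈ 594.5 mm, against 594.0 mm predicted for fully shut. The camera checks put the opening at zero to within about 2 mm.
- **Button:** I pressed it to a hard stop, with about 5–6 mm of travel and then about 24 N on the tool. The last pictures show it back up.
- **Everything else:** The other unit's drawer is still open with its button up. By eye, the other bench items look unmoved.

Two things to know:

- **Fingertip position:** The real finger ends sit about 35–40 mm behind the reported TCP. My first approach therefore passed just above the bar without touching or moving the drawer. I spotted this in the images and corrected for it.
- **Bracket:** After shutting, I could only see a speck of orange through the slit above the drawer panel. I did not confirm directly that the bracket is still upright.

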